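# Put the bench scraper away in the proofing basket

### The job

Pull the bench scraper out of its leaning holder, where a sprung catch grips the blade, and let it drop from just above the rim into the round rattan proofing basket, not into the white bowl. The basket must stay standing about where it is, and the bowl, the starter jar, the timer and the ramekin must be left alone.

Things in the scene. Friction and masses are not known exactly. Their poses are not given: they have to be found in the camera images.
- scraper: Bench scraper: dark wooden bar handle 130 mm long (own y), 24 mm thick (own x), 28 mm high (own z), and a 3 mm steel blade 140 mm wide hanging from it in own -z; 0.2 to 0.45 kg. Origin: centre of the handle. At the start it sits in the holder, own z leaning 35 degrees from vertical, away from the robot; origin 118 mm above the counter. The blade is free down to 45 mm below the origin.
- scraper_middle (a point): Middle of the scraper, on the blade, 48 mm below the centre of the handle in the scraper's own -z.
- holder: Wooden holder fixed to the counter, foot 130 mm (own x) by 166 mm (own y), with a leaning slot, 81 mm high; origin on the counter under it. Its own -x is the side to which the scraper leans (away from the robot: straight ahead, +x, within about 23 degrees). The seated handle's centre is 43 mm from the origin in own -x and 118 mm up.
- basket: Round rattan proofing basket, light brown with darker rings, loose, 0.35 kg, 210 mm across and 80 mm high, open at the top; wall 8 mm, inside 194 mm across at the rim and about 154 mm at the floor, floor 8 mm thick. Origin at the centre of its underside, z up. Basket, bowl and holder stand side by side, in any order.
- bowl: White ceramic mixing bowl, 190 mm across and 75 mm high, empty, loose; origin at the centre of its underside. It stands in the same row as the basket and the holder. Not to be used.
- jar: Closed glass starter jar with aluminium lid, 90 mm across, 126 mm high, loose, beyond the work; origin at the centre of its underside. Leave alone.
- timer: Red round kitchen timer, 68 mm across, 60 mm high, with a bar knob on top, loose, beyond the work; origin at the centre of its underside. Leave alone.
- ramekin: Small white ceramic ramekin, 86 mm across, 48 mm high, loose, beyond the work; origin at the centre of its underside. Leave alone.
- scraper_edge (a point): Middle of the blade's free edge, 110 mm below the centre of the handle in the scraper's own -z; the lowest point when the scraper hangs upright from the gripper. At the start it is deep in the holder's slot.
- holder_catch (a point): Sprung catch hidden in the holder's slot, in a window of the blade. Pulled along its own +z, the scraper gives way by about 2 mm, passes the catch at roughly 10 to 20 N, then slides stiffly; after 70 mm of travel it is clear of the holder.
Not all that is in view belongs to the job. What is meant by the scraper is not orange, and is the smaller of those in its own colour. Leave any pink look-alike of the basket alone.

How it is judged:
By the outcome, as a careful person would: the job done as asked, in the order asked, and still so for the second after the job is handed in, with the robot touching nothing.
It also fails if it takes over 38 s, if anything falls off the work surface, if the arm or the gripper's body presses on something with over 40 N, if the wrist force passes 120 N, or if a joint passes its speed limit or range.

### The arm

A 6-joint arm with a two-finger parallel gripper is mounted at the origin on the work surface. World frame = base frame: x ahead of the robot, y to its left, z up, the work surface at z = 0. Lengths are in m, angles in rad, forces in N, time in s.
With the tool pointing down it reaches from about 0.25 to 0.8 m from the base axis. Payload 3.9 kg.
Tool frame: the origin (TCP) lies midway between the tips of the shut fingers; the grasp point (between the pads) lies 19 mm behind it; z points along the fingers, y is the line along which they close (so a half turn about z gives the same grasp; the last joint's range is limited). The gripper opens to 85 mm and grips with 20 to 120 N. Pads are 22 mm wide; open, the fingers measure 114 mm over their backs; the gripper's body (76 mm by 85 mm) begins 54 mm behind the grasp point. The pads swing forward as they close: fully open they stand 13 mm farther back than shut.
Start: joints at [-1.306, 0.26, -0.138, 1.173, 0, 1.571], TCP at [0.137, -0.507, 0.231] pointing down, gripper open.
Joint ranges: [-2.78, 2.78], [-0.83, 1.72], [-1.28, 1.37], [-1.9, 2.12], [-1.57, 1.48], [-3.14, 3.14]. Speed limits (rad/s): [2.57, 2.57, 3.14, 3.14, 3.14, 3.14].

### API

Orientations are given as a unit quaternion [w, x, y, z].
In Python, from bench import ctrl gives the robot as it stands. The module is installed in compiled form; this text tells all that it offers.
- The arm moves only by the tool send_rows, never from a script. Its arguments are lists of equal length, an entry for each row: "dp": the shift along the tool's x, y, z in units of 30 mm (1.0 is 30 mm), a list of three; "rotation": the turn, a rotation vector about the tool's x, y, z in units of 8 degrees (1.0 is 8 degrees), a list of three. A call has 1 to 5 rows; each row is the pose to reach, as a shift and turn from the pose commanded when the call began, along the tool's axes at that moment; what a row does not reach only later rows make up. A row lasts 1/8 s, in which the tool goes at most 62.5 mm and 10.7 degrees, less where a joint would pass 70% of its speed; a pose out of reach is approached as far as the arm can. A call with a gripper value outside its range is refused whole. "hand" is the closure, from 0 (fully open) to 1 (shut), set as the call begins (left out, the last holds). The fingers move at their own pace and stop on an object; "force" is the grip in N (left out, the last holds). Time passes only in rows, so rows that repeat a pose let the fingers close. It gives the time, the measured TCP pose, the force, the opening and the grip force at its end, in the units of the state.
- ctrl.get_obs(): the state, without advancing time (a new reading comes with each control period).
- ctrl.capture(name): name is "side" or "top"; returns a dict with "pixels" (480x640x3 uint8, red, green, blue), "depth" (480x640 float32, m along the optical axis (not along the pixel's ray), 0 where there is no reading), "fovy" (degrees; the focal length in pixels is half the picture's height over the tangent of half this angle, whatever the lens; pixels are square), "cx", "cy" (the principal point, pixels), "camera_from_world" (4x4, takes a point from world to camera coordinates). Camera axes: x right, y down, z forward; pixel columns grow to the right and rows downward; lengths in m; the calibration is good to about 2 mm. A picture is of the moment at which its call begins.
- ctrl.hand_in(): hands the job in; it is judged then, once.
Trained networks look in the newest picture that a camera, given by its name, has taken for a name from the list of things; names that differ only in an ending like _2 or _b are one class to them, and where a whole thing is asked for, a point or a joint stands for the part that bears it (a point fixed in the world has none). Each returns a list of dicts, best first, with "confidence" (0 to 1); they miss things now and then, are a little off and sometimes report something else, mostly with a low value. They report only what shows in the picture. A call takes as long as a camera call. They do not tell look-alikes from the thing itself.
- ctrl.search_frame(camera, label): "xyz" ([x, y, z] in m, in the coordinates of the camera as it stood for that picture, good to about 4 mm: the middle of the surface that is visible of it).
- ctrl.trace(camera, label): "region" (480x640 bool, what is visible of it).
The state is a dict: "t": time; "joints": joint angles; "joint_velocities": joint speeds; "joint_torque": joint torques, N m; "tool_pos": TCP position; "tcp_rot": TCP orientation; "ft_force": force on the tool from outside, world axes, zero at the start; "torque": the same for the moment, N m; "opening": opening from 0.0 (shut) to 1.0 (fully open); "grasp_force": force on a finger pad.
Only numpy, scipy, OpenCV 4.12 (cv2) and the standard library are available. Lean on these libraries where they do the work, as an engineer would, in place of code of your own. Each camera call takes 0.05 s, during which the arm holds its last target. There are 200 camera calls.

## Working session

There is one attempt and no reset: what is moved stays moved. The work goes in short steps, Python scripts to look and compute and a tool call to move; the robot and the scene stay as the last step left them, time stands still between calls to the robot, and variables do not carry over. Pictures are saved under pics/ and viewed, at most 10 in all, crops included, and the job is handed in when it is done.

Besides the shell and the picture viewer there is one more tool, called after "Request:" in YAML: its name, and indented under it one key for each argument. send_rows: Moves the arm, as the interface text tells. Its arguments: {"type":"object","properties":{"dp":{"type":"array","items":{"type":"array","items":{"type":"number"}}},"rotation":{"type":"array","items":{"type":"array","items":{"type":"number"}}},"hand":{"type":"number"},"force":{"type":"number"}},"required":["dp","rotation"]}

```bash
mkdir -p pics
cat > h.py <<'E'
import numpy as np, cv2
from bench import ctrl
def cap(n):
    c=ctrl.capture(n); c['f']=240/np.tan(np.radians(c['fovy'])/2); c['T']=np.linalg.inv(c['camera_from_world']); return c
def pts(c):
    v,u=np.mgrid[0:480,0:640]; d=c['depth']; f=c['f']
    p=np.stack([(u-c['cx'])/f*d,(v-c['cy'])/f*d,d],-1)
    w=p@c['T'][:3,:3].T+c['T'][:3,3]; w[d==0]=np.nan; return w
def save(c,name): cv2.imwrite('pics/'+name,cv2.cvtColor(c['pixels'],cv2.COLOR_RGB2BGR))
E
python3 - <<'E'
from h import *
np.set_printoptions(precision=3,suppress=True)
for n in ('top','side'):
    c=cap(n); save(c,n+'0.png'); w=pts(c); np.save(n+'0.npy',w)
    print(n,c['f'],c['T'][:3,3],c['T'][:3,2])
    for l in ('scraper','holder','basket','bowl','jar','timer','ramekin'):
        for r in ctrl.search_frame(n,l):
            p=np.array(r['xyz']); print(l,round(r['confidence'],2),(c['T']@[*p,1])[:3],(p[:2]/p[2]*c['f']+[c['cx'],c['cy']]).round())
print(ctrl.get_obs())
E
```

```text
top 602.6367113442277 [ 0.381 -0.051  2.042] [ 0.115  0.019 -0.993]
scraper 0.9 [0.386 0.507 0.013] [162. 297.]
scraper 0.82 [0.477 0.268 0.127] [228. 269.]
scraper 0.62 [0.669 0.335 0.011] [216. 215.]
holder 0.55 [0.414 0.271 0.034] [231. 290.]
basket 0.74 [ 0.775 -0.402  0.006] [432. 187.]
basket 0.66 [ 0.472 -0.308  0.007] [405. 275.]
basket 0.61 [ 0.61  -0.614  0.008] [496. 236.]
basket 0.18 [0.412 0.271 0.035] [231. 291.]
bowl 0.56 [0.413 0.272 0.037] [231. 290.]
bowl 0.22 [0.75  0.143 0.046] [272. 190.]
jar 0.95 [ 0.777 -0.013  0.124] [318. 178.]
timer 0.66 [0.751 0.144 0.046] [272. 190.]
timer 0.25 [0.475 0.271 0.126] [227. 270.]
ramekin 0.94 [ 0.794 -0.174  0.008] [366. 181.]
side 482.94637579230385 [0.488 0.911 1.038] [ 0.077 -0.707 -0.702]
scraper 0.83 [0.66  0.341 0.014] [270. 380.]
scraper 0.76 [0.479 0.283 0.123] [350. 339.]
scraper 0.56 [0.393 0.5   0.007] [383. 462.]
holder 0.87 [0.42  0.306 0.023] [373. 374.]
basket 0.98 [ 0.469 -0.345  0.044] [363. 193.]
basket 0.84 [ 0.768 -0.425  0.044] [277. 173.]
basket 0.68 [ 0.605 -0.646  0.045] [329. 140.]
bowl 0.73 [ 0.469 -0.061  0.038] [359. 256.]
jar 0.68 [0.777 0.023 0.098] [245. 255.]
timer 0.71 [0.755 0.161 0.034] [245. 310.]
timer 0.16 [0.418 0.305 0.023] [374. 374.]
ramekin 0.62 [ 0.788 -0.195  0.031] [259. 220.]
{'t': 0.8, 'joints': array([-1.306,  0.26 , -0.138,  1.173, -0.   ,  1.571]), 'joint_velocities': array([ 0.   , -0.   ,  0.001, -0.   ,  0.001,  0.002]), 'joint_torque': array([ -0.   , -40.555,  25.422,   0.001,  -0.   ,  -0.   ]), 'tool_pos': array([ 0.137, -0.507,  0.231]), 'tcp_rot': array([ 0.   ,  0.991,  0.132, -0.   ]), 'ft_force': array([-0.246, -0.812,  0.579]), 'torque': array([-0.015, -0.025, -0.007]), 'grasp_force': 0.0, 'opening': 0.9995312198919025}
```

View pics/top0.png

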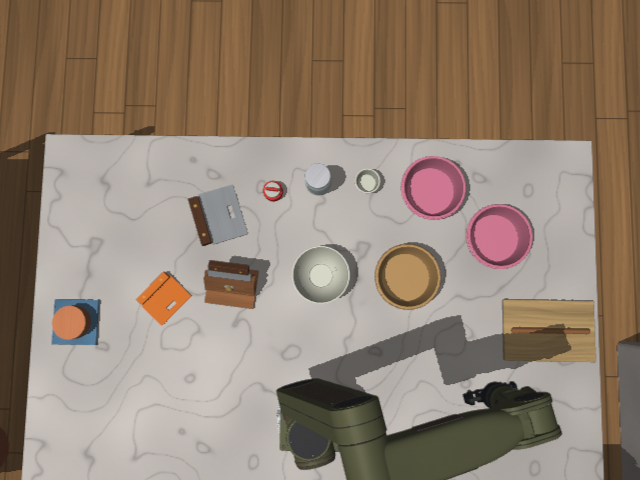

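View pics/side0.png

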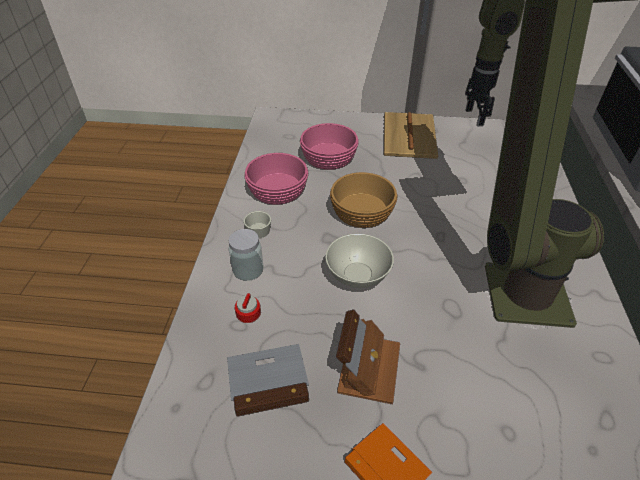

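The top view shows the brown-handled scraper seated in the holder at (228,269), the brown basket at (408,276) and the bowl at (321,274). The larger brown scraper at (216,215) is lying flat and is a decoy, as are the orange scraper and the pink baskets. The side view agrees: handle at (350,336), basket at (363,197).

Run:
```python
from h import *
np.set_printoptions(precision=4,suppress=True)
P=[];
for n in ('top','side'):
    w=np.load(n+'0.npy'); im=cv2.cvtColor(cv2.imread(f'pics/{n}0.png'),cv2.COLOR_BGR2HSV).astype(int)
    box=(abs(w[...,0]-.475)<.08)&(abs(w[...,1]-.27)<.11)&(w[...,2]>.085)
    brown=box&(im[...,1]>90)
    p=w[brown]; P.append(p)
    m,M=p.min(0),p.max(0); c=p.mean(0); d=cv2.PCACompute2(p.astype(np.float64),None)[1:]
    print(n,len(p),c,m,M,'\n',d[0],d[1].ravel()**.5)
    rect=cv2.minAreaRect((p[:,:2]*1000).astype(np.float32)); print('rect xy',rect)
    g=box&(im[...,1]<60); print('grey',g.sum(), w[g].mean(0) if g.any() else '')
    for nm,x,y,h in(('basket',.472,-.308,.08),('bowl',.469,-.04,.075)):
        q=w[(abs(w[...,0]-x)<.15)&(abs(w[...,1]-y)<.13)&(abs(w[...,2]-h)<.006)]
        print(nm,len(q),cv2.minEnclosingCircle((q[:,:2]*1000).astype(np.float32)),w[...,2][(np.hypot(w[...,0]-x,w[...,1]-y)<.13)].max())
    f=w[(abs(w[...,0]-.42)<.12)&(abs(w[...,1]-.27)<.13)&(w[...,2]>.008)&(w[...,2]<.085)]
    print('holder rect',cv2.minAreaRect((f[:,:2]*1000).astype(np.float32)))
# fit box (24x130x28, lean 35) surface to merged handle points
from scipy.optimize import least_squares
Q=np.vstack(P)
def axes(a,l):
    h=np.array([np.cos(a),np.sin(a),0]); z=np.cos(l)*np.array([0,0,1])+np.sin(l)*h
    y=np.cross([0,0,1],-h); return np.c_[np.cross(y,z),y,z]
def res(v):
    R=axes(v[3],v[4]); q=np.abs((Q-v[:3])@R)-np.array([.012,.065,.014])
    return np.linalg.norm(np.maximum(q,0),axis=1)+np.minimum(q.max(1),0)
best=min((least_squares(res,[.47,.27,.118,a,.61],loss='soft_l1',f_scale=.002) for a in(-.35,-.1,.1,.35)),key=lambda s:s.cost)
print(best.x,np.degrees(best.x[3:]),np.sqrt((best.fun**2).mean()),np.median(abs(best.fun)))
```

```text
top 422 [0.4792 0.2673 0.1252] [0.43   0.1928 0.0851] [0.504  0.3533 0.1485] 
 [[ 0.0871  0.9961 -0.0154]
 [ 0.7215 -0.0524  0.6904]
 [-0.6869  0.0713  0.7233]] [0.0386 0.0204 0.0062]
rect xy ((467.97857666015625, 270.301513671875), (161.04037475585938, 63.068241119384766), 84.40314483642578)
grey 166 [0.4683 0.2778 0.0987]
basket 499 ((467.68890380859375, -305.8114929199219), 106.86555480957031) 0.09519220123969063
bowl 300 ((469.0003662109375, -22.947362899780273), 94.14787292480469) 0.08858189892645485
holder rect ((420.637451171875, 269.85589599609375), (237.5888214111328, 259.41748046875), 0.06973686814308167)
side 712 [0.4853 0.2796 0.1285] [0.4318 0.1968 0.085 ] [0.5078 0.3429 0.1401] 
 [[ 0.1207  0.9925 -0.0205]
 [ 0.8945 -0.0998  0.4357]
 [-0.4304  0.071   0.8999]] [0.0386 0.0101 0.0056]
rect xy ((470.24224853515625, 266.5161437988281), (146.96063232421875, 61.089759826660156), 83.70255279541016)
grey 301 [0.4681 0.2799 0.0962]
basket 528 ((465.8876953125, -305.2987060546875), 109.5952377319336) 0.08775285190750726
bowl 461 ((469.3082275390625, -22.488697052001953), 96.48988342285156) 0.08201216647731657
holder rect ((447.3506774902344, 247.71481323242188), (225.28109741210938, 183.4915313720703), 81.27835845947266)
[ 0.4851  0.2697  0.119  -0.1102  0.5684] [-6.3141 32.5679] 0.008008058780137649 0.0011426692880184665
```

```bash
cat >> h.py <<'E'
from scipy.spatial.transform import Rotation as Ro
C=np.array([.485,.2695,.1185]); A=np.radians(-6.3); L=np.radians(35)
def rot(a,l):  # tool axes for lean l at azimuth a
    h=np.array([np.cos(a),np.sin(a),0]); oz=np.cos(l)*np.array([0,0,1])+np.sin(l)*h
    ty=np.cos(l)*h-np.sin(l)*np.array([0,0,1]); return np.c_[np.cross(ty,-oz),ty,-oz],oz
def cur():
    o=ctrl.get_obs(); q=o['tcp_rot']; return o['tool_pos'],Ro.from_quat([*q[1:],q[0]]).as_matrix()
def go(p,R,fr=(1,),c=None):
    p0,R0=c or cur(); d=R0.T@(p-p0)/.03; r=Ro.from_matrix(R0.T@R).as_rotvec(degrees=True)/8
    for f in fr: print(f,(d*f).round(2).tolist(),(r*f).round(2).tolist())
E
python3 - <<'E'
from h import *
R,oz=rot(A,L); print(C+.13*oz); go(C+.13*oz,R,np.arange(1,15)/14)
E
```

```text
[0.55911464 0.26131767 0.22498977]
0.07142857142857142 [1.45, -1.5, 0.02] [0.27, -0.19, -0.59]
0.14285714285714285 [2.9, -3.0, 0.03] [0.55, -0.37, -1.18]
0.21428571428571427 [4.34, -4.51, 0.05] [0.82, -0.56, -1.78]
0.2857142857142857 [5.79, -6.01, 0.06] [1.1, -0.75, -2.37]
0.35714285714285715 [7.24, -7.51, 0.08] [1.37, -0.93, -2.96]
0.42857142857142855 [8.69, -9.01, 0.09] [1.64, -1.12, -3.55]
0.5 [10.13, -10.51, 0.11] [1.92, -1.31, -4.14]
0.5714285714285714 [11.58, -12.02, 0.12] [2.19, -1.49, -4.73]
0.6428571428571429 [13.03, -13.52, 0.14] [2.47, -1.68, -5.33]
0.7142857142857143 [14.48, -15.02, 0.15] [2.74, -1.87, -5.92]
0.7857142857142857 [15.93, -16.52, 0.17] [3.01, -2.05, -6.51]
0.8571428571428571 [17.37, -18.02, 0.18] [3.29, -2.24, -7.1]
0.9285714285714286 [18.82, -19.53, 0.2] [3.56, -2.43, -7.69]
1.0 [20.27, -21.03, 0.21] [3.83, -2.61, -8.28]
```

Request:
send_rows:
  dp:
    - [1.4, -1.5, -0.5]
    - [2.9, -3.0, -1.0]
    - [4.3, -4.5, -1.5]
    - [5.8, -6.0, -1.5]
    - [7.2, -7.5, -1.5]
  rotation:
    - [0.2, -0.2, -0.6]
    - [0.5, -0.4, -1.2]
    - [0.8, -0.55, -1.8]
    - [1.1, -0.75, -2.4]
    - [1.4, -0.9, -3.0]
  hand: 0.25
  force: 80

```text
t: 1.42
tool_pos: [0.286, -0.2358, 0.2768]
tcp_rot: [-0.087, 0.935, 0.335, -0.074]
ft_force: [-0.0, -0.6, -0.1]
opening: 0.75
grasp_force: 0.0
```

Run:
```python
from h import *
R,oz=rot(A,L); print(cur()[0],ctrl.get_obs()['joints']); go(C+.13*oz,R,np.arange(1,10)/9)
```

```text
[ 0.28595792 -0.23577191  0.27678294] [-0.66201323  0.15260281 -0.1892722   1.45663948 -0.03179847  1.79545075]
0.1111111111111111 [1.97, -0.74, 0.2] [0.27, -0.19, -0.58]
0.2222222222222222 [3.93, -1.48, 0.39] [0.55, -0.38, -1.17]
0.3333333333333333 [5.9, -2.22, 0.59] [0.82, -0.57, -1.75]
0.4444444444444444 [7.87, -2.95, 0.78] [1.1, -0.76, -2.34]
0.5555555555555556 [9.83, -3.69, 0.98] [1.37, -0.95, -2.92]
0.6666666666666666 [11.8, -4.43, 1.18] [1.65, -1.14, -3.51]
0.7777777777777778 [13.76, -5.17, 1.37] [1.92, -1.32, -4.09]
0.8888888888888888 [15.73, -5.91, 1.57] [2.2, -1.51, -4.67]
1.0 [17.7, -6.65, 1.77] [2.47, -1.7, -5.26]
```

Request:
send_rows:
  dp:
    - [1.9, -0.7, 0.2]
    - [3.8, -1.4, 0.4]
    - [5.7, -2.1, 0.6]
    - [7.6, -2.8, 0.8]
    - [9.5, -3.6, 1.0]
  rotation:
    - [0.3, -0.2, -0.6]
    - [0.5, -0.4, -1.2]
    - [0.8, -0.6, -1.75]
    - [1.1, -0.75, -2.3]
    - [1.4, -0.95, -2.9]

```text
t: 2.05
tool_pos: [0.4323, 0.032, 0.247]
tcp_rot: [-0.169, 0.829, 0.512, -0.149]
ft_force: [1.2, -0.5, -0.3]
opening: 0.751
grasp_force: 0.0
```

Run:
```python
from h import *
R,oz=rot(A,L); print(cur()[0],ctrl.get_obs()['joints']); go(C+.13*oz,R,np.arange(1,6)/5)
```

```text
[0.4322666  0.03203962 0.24699427] [-0.01570156  0.43239009  0.04732842  1.62416458  0.1214678   1.99191445]
0.2 [1.75, 0.1, -0.03] [0.21, -0.15, -0.47]
0.4 [3.5, 0.2, -0.06] [0.43, -0.31, -0.94]
0.6 [5.25, 0.3, -0.08] [0.64, -0.46, -1.41]
0.8 [7.0, 0.4, -0.11] [0.85, -0.62, -1.88]
1.0 [8.75, 0.5, -0.14] [1.06, -0.77, -2.35]
```

Request:
send_rows:
  dp:
    - [1.75, 0.1, 0]
    - [3.5, 0.2, 0]
    - [5.2, 0.3, 0]
    - [7.0, 0.4, -0.1]
    - [8.75, 0.5, -0.15]
  rotation:
    - [0.2, -0.15, -0.5]
    - [0.4, -0.3, -0.9]
    - [0.65, -0.45, -1.4]
    - [0.85, -0.6, -1.9]
    - [1.06, -0.77, -2.35]

```text
t: 2.68
tool_pos: [0.5595, 0.2607, 0.2253]
tcp_rot: [-0.224, 0.711, 0.636, -0.2]
ft_force: [1.9, -0.3, 0.2]
opening: 0.75
grasp_force: 0.0
```

Run:
```python
from h import *
R,oz=rot(A,L); print(cur()[0],ctrl.get_obs()['joints']); go(C+.13*oz,R); go(C-.017*oz,R)
c=cap('side'); save(c,'s1.png'); cv2.imwrite('pics/s1c.png',cv2.resize(cv2.imread('pics/s1.png')[180:440,200:520],None,fx=2,fy=2))
```

```text
[0.55952067 0.26066377 0.2252671 ] [0.31321205 0.93273109 0.86373098 2.06872848 0.23815273 1.92450162]
1 [0.02, -0.01, 0.02] [0.01, -0.01, 0.0]
1 [0.02, -0.01, 4.92] [0.01, -0.01, 0.0]
```

View pics/s1c.png

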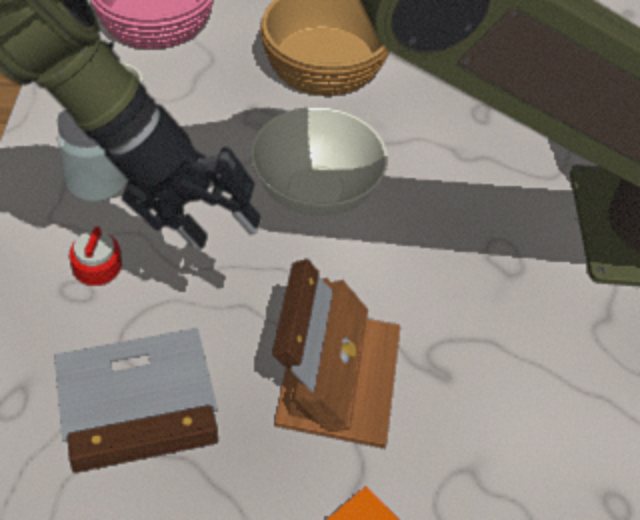

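The gripper stands beyond the handle, fingers at about (220,210) in the crop, aimed down the lean at the handle (297,312). Nothing is in the way, so I approach along the tool axis.

Request:
send_rows:
  dp:
    - [0, 0, 0.9]
    - [0, 0, 1.8]
    - [0, 0, 2.6]
    - [0, 0, 3.2]
    - [0, 0, 3.5]
  rotation:
    - [0, 0, 0]
    - [0, 0, 0]
    - [0, 0, 0]
    - [0, 0, 0]
    - [0, 0, 0]

```text
t: 3.35
tool_pos: [0.4983, 0.2658, 0.1385]
tcp_rot: [-0.224, 0.711, 0.635, -0.201]
ft_force: [-0.5, 0.3, -0.1]
opening: 0.751
grasp_force: 0.0
```

Run:
```python
from h import *
R,oz=rot(A,L); print(cur()[0],ctrl.get_obs()['joints']); go(C-.017*oz,R)
```

```text
[0.4982519  0.26584006 0.13853712] [0.34601998 0.81325502 0.38601473 1.70524334 0.25589994 1.95516196]
1 [0.07, 0.01, 1.37] [-0.0, -0.0, -0.02]
```

Request:
send_rows:
  dp:
    - [0.05, 0, 0.6]
    - [0.05, 0, 1.1]
    - [0.05, 0, 1.35]
    - [0.05, 0, 1.35]
  rotation:
    - [0, 0, 0]
    - [0, 0, 0]
    - [0, 0, 0]
    - [0, 0, 0]

```text
t: 3.85
tool_pos: [0.4761, 0.27, 0.1061]
tcp_rot: [-0.224, 0.711, 0.635, -0.2]
ft_force: [0.5, -0.7, -0.0]
opening: 0.75
grasp_force: 0.0
```

Request:
send_rows:
  dp:
    - [0, 0, 0]
    - [0, 0, 0]
    - [0, 0, 0]
    - [0, 0, 0]
    - [0, 0, 0]
  rotation:
    - [0, 0, 0]
    - [0, 0, 0]
    - [0, 0, 0]
    - [0, 0, 0]
    - [0, 0, 0]
  hand: 1.0
  force: 80

```text
t: 4.47
tool_pos: [0.4768, 0.27, 0.1066]
tcp_rot: [-0.224, 0.712, 0.636, -0.2]
ft_force: [4.0, -1.2, 4.6]
opening: 0.268
grasp_force: 79.7
```

Run:
```python
from h import *
R,oz=rot(A,L); o=ctrl.get_obs(); print(cur()[0],o); go(C-.017*oz,R)
c=cap('side'); save(c,'s2.png'); cv2.imwrite('pics/s2c.png',cv2.resize(cv2.imread('pics/s2.png')[240:440,230:470],None,fx=2.5,fy=2.5))
```

```text
[0.47681588 0.27003744 0.1065945 ] {'t': 4.475, 'joints': array([0.36182802, 0.79481838, 0.26346229, 1.59438482, 0.26452047,
       1.96961304]), 'joint_velocities': array([-0.00014199, -0.00070546, -0.00043266, -0.0012754 ,  0.00173163,
       -0.00062449]), 'joint_torque': array([  1.43409614, -58.78176212,  17.40160704,   4.69325736,
         0.94636392,  -0.073885  ]), 'tool_pos': array([0.47681588, 0.27003744, 0.1065945 ]), 'tcp_rot': array([-0.22357484,  0.71153934,  0.6355277 , -0.19957606]), 'ft_force': array([ 4.02832559, -1.1845101 ,  4.55758302]), 'torque': array([-0.14935908, -0.44111262, -0.03539839]), 'grasp_force': 79.71375346183777, 'opening': 0.26819667278198983}
1 [0.01, -0.0, 0.08] [0.02, -0.01, -0.02]
```

View pics/s2c.png

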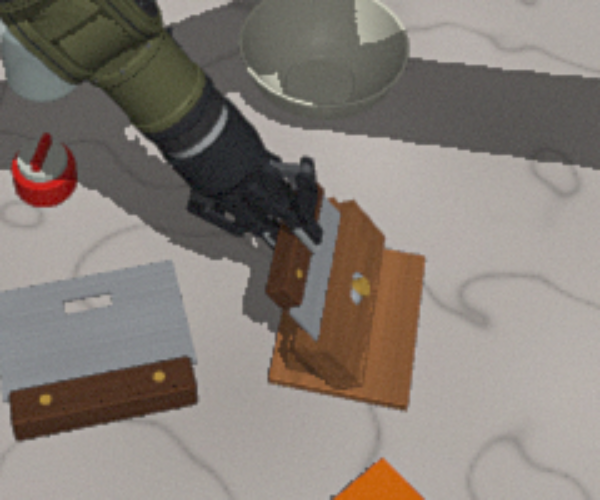

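The fingers hold the handle at about its middle (295,240 in the crop), with a 23 mm opening and 80 N. Next I pull along the slot.

Request:
send_rows:
  dp:
    - [0, 0, -0.05]
    - [0, 0, -0.1]
    - [0, 0, -0.2]
    - [0, 0, -0.35]
    - [0, 0, -0.5]
  rotation:
    - [0, 0, 0]
    - [0, 0, 0]
    - [0, 0, 0]
    - [0, 0, 0]
    - [0, 0, 0]
  force: 110

```text
t: 5.15
tool_pos: [0.4844, 0.2687, 0.1176]
tcp_rot: [-0.224, 0.711, 0.635, -0.201]
ft_force: [-2.2, -0.5, -11.5]
opening: 0.261
grasp_force: 108.3
```

Request:
send_rows:
  dp:
    - [0, 0, -0.3]
    - [0, 0, -0.6]
    - [0, 0, -0.9]
    - [0, 0, -1.2]
    - [0, 0, -1.5]
  rotation:
    - [0, 0, 0]
    - [0, 0, 0]
    - [0, 0, 0]
    - [0, 0, 0]
    - [0, 0, 0]

```text
t: 5.78
tool_pos: [0.5108, 0.2662, 0.1563]
tcp_rot: [-0.224, 0.711, 0.635, -0.2]
ft_force: [0.9, 0.1, -4.8]
opening: 0.263
grasp_force: 109.6
```

Request:
send_rows:
  dp:
    - [0, 0, -0.3]
    - [0, 0, -0.6]
    - [0, 0, -0.9]
    - [0, 0, -1.2]
    - [0, 0, -1.5]
  rotation:
    - [0, 0, 0]
    - [0, 0, 0]
    - [0, 0, 0]
    - [0, 0, 0]
    - [0, 0, 0]

```text
t: 6.4
tool_pos: [0.5361, 0.2633, 0.1926]
tcp_rot: [-0.224, 0.711, 0.635, -0.2]
ft_force: [-0.4, -0.6, -3.9]
opening: 0.262
grasp_force: 109.6
```

Run:
```python
from h import *
o=ctrl.get_obs(); print(cur()[0],o['joints'],o['ft_force'])
c=cap('side'); save(c,'s3.png'); cv2.imwrite('pics/s3c.png',cv2.resize(cv2.imread('pics/s3.png')[200:420,210:450],None,fx=2.5,fy=2.5))
```

```text
[0.53614326 0.26325411 0.19255093] [0.32575499 0.8703323  0.64629724 1.9117897  0.24537183 1.9376462 ] [-0.3833881  -0.57038849 -3.88533242]
```

View pics/s3c.png

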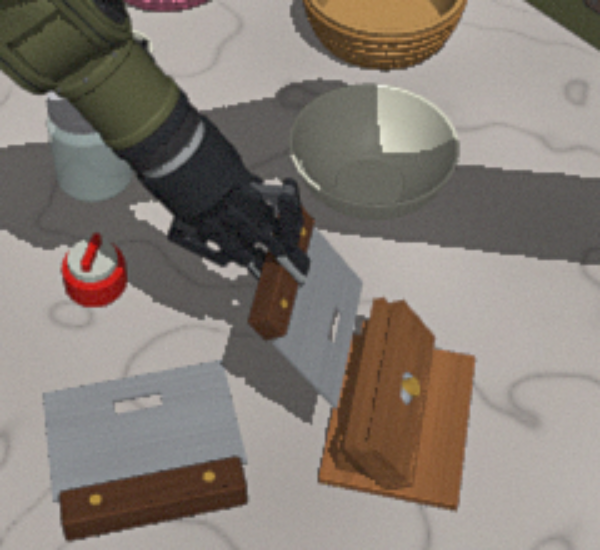

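The scraper is out and hanging in the gripper: handle at (280,285), blade edge at (340,385) clear of the holder, weight about 4 N. Now the transport.

Run:
```python
from h import *
a=np.radians(-33);R,oz=rot(a,L); h=np.array([np.cos(a),np.sin(a),0]); B=np.array([.467,-.3055,0])
o=B+.0275*h+[0,0,.184]; T=o-.0145*oz; print(T)
go(T+[0,0,.05],R,np.arange(1,11)/10)
p0,R0=cur(); print('up',R0.T@[0,0,1])
```

```text
[ 0.48308834 -0.31594789  0.1721223 ]
0.1 [-1.94, -0.02, -0.1] [0.0, 0.19, 0.27]
0.2 [-3.88, -0.05, -0.2] [0.0, 0.38, 0.54]
0.3 [-5.82, -0.07, -0.31] [0.0, 0.57, 0.82]
0.4 [-7.75, -0.09, -0.41] [0.0, 0.76, 1.09]
0.5 [-9.69, -0.12, -0.51] [0.01, 0.95, 1.36]
0.6 [-11.63, -0.14, -0.61] [0.01, 1.14, 1.63]
0.7 [-13.57, -0.16, -0.71] [0.01, 1.33, 1.9]
0.8 [-15.51, -0.18, -0.81] [0.01, 1.52, 2.18]
0.9 [-17.45, -0.21, -0.92] [0.01, 1.71, 2.45]
1.0 [-19.38, -0.23, -1.02] [0.01, 1.9, 2.72]
up [ 1.74543177e-04 -5.72206523e-01 -8.20109544e-01]
```

Request:
send_rows:
  dp:
    - [0, -0.3, -0.4]
    - [-0.4, -0.6, -0.8]
    - [-1.4, -0.7, -1.0]
    - [-2.7, -0.7, -1.0]
    - [-4.1, -0.7, -1.0]
  rotation:
    - [0, 0, 0]
    - [0, 0.05, 0.1]
    - [0, 0.15, 0.2]
    - [0, 0.25, 0.4]
    - [0, 0.4, 0.55]

```text
t: 7.08
tool_pos: [0.5217, 0.1396, 0.2301]
tcp_rot: [-0.233, 0.741, 0.601, -0.188]
ft_force: [0.4, 0.6, -4.1]
opening: 0.256
grasp_force: 109.6
```

Run:
```python
from h import *
a=np.radians(-33);R,oz=rot(a,L); print(cur()[0],ctrl.get_obs()['joints'],ctrl.get_obs()['ft_force'])
T=np.array([.483,-.316,.172]); go(T+[0,0,.05],R,np.arange(1,11)/10)
```

```text
[0.52166543 0.13961484 0.23007558] [0.1435937  0.74810379 0.4899933  1.89203993 0.19959742 1.86236716] [ 0.41830915  0.61402134 -4.11899606]
0.1 [-1.51, 0.17, -0.09] [0.0, 0.15, 0.22]
0.2 [-3.03, 0.34, -0.17] [0.0, 0.3, 0.43]
0.3 [-4.54, 0.5, -0.26] [0.0, 0.45, 0.65]
0.4 [-6.05, 0.67, -0.35] [0.0, 0.6, 0.87]
0.5 [-7.56, 0.84, -0.44] [0.01, 0.75, 1.08]
0.6 [-9.08, 1.01, -0.52] [0.01, 0.9, 1.3]
0.7 [-10.59, 1.18, -0.61] [0.01, 1.05, 1.52]
0.8 [-12.1, 1.34, -0.7] [0.01, 1.2, 1.73]
0.9 [-13.61, 1.51, -0.78] [0.01, 1.35, 1.95]
1.0 [-15.13, 1.68, -0.87] [0.01, 1.5, 2.17]
```

Request:
send_rows:
  dp:
    - [-1.5, 0.15, -0.1]
    - [-3.0, 0.35, -0.2]
    - [-4.5, 0.5, -0.3]
    - [-6.0, 0.7, -0.4]
    - [-7.6, 0.85, -0.45]
  rotation:
    - [0, 0.15, 0.2]
    - [0, 0.3, 0.45]
    - [0, 0.45, 0.65]
    - [0, 0.6, 0.85]
    - [0, 0.75, 1.1]

```text
t: 7.7
tool_pos: [0.5026, -0.0897, 0.2263]
tcp_rot: [-0.249, 0.794, 0.529, -0.166]
ft_force: [1.0, 0.8, -4.1]
opening: 0.26
grasp_force: 109.6
```

Run:
```python
from h import *
a=np.radians(-33);R,oz=rot(a,L); print(cur()[0],ctrl.get_obs()['joints'],ctrl.get_obs()['ft_force'])
T=np.array([.483,-.316,.172]); go(T+[0,0,.05],R,np.arange(1,6)/5)
```

```text
[ 0.50259816 -0.08973952  0.22626539] [-0.23406233  0.71710541  0.41476844  1.8713571   0.09149954  1.70392057] [ 0.99950619  0.83022361 -4.1400621 ]
0.2 [-1.44, 0.39, -0.24] [0.0, 0.15, 0.21]
0.4 [-2.88, 0.79, -0.48] [0.01, 0.3, 0.42]
0.6 [-4.33, 1.18, -0.72] [0.01, 0.45, 0.63]
0.8 [-5.77, 1.58, -0.96] [0.01, 0.6, 0.85]
1.0 [-7.21, 1.97, -1.2] [0.01, 0.74, 1.06]
```

Request:
send_rows:
  dp:
    - [-1.5, 0.4, -0.25]
    - [-3.0, 0.8, -0.5]
    - [-4.5, 1.2, -0.75]
    - [-6.2, 1.7, -1.0]
    - [-7.2, 1.97, -1.2]
  rotation:
    - [0, 0.15, 0.2]
    - [0, 0.3, 0.4]
    - [0, 0.45, 0.65]
    - [0, 0.6, 0.9]
    - [0, 0.74, 1.06]

```text
t: 8.32
tool_pos: [0.4828, -0.3168, 0.2217]
tcp_rot: [-0.263, 0.839, 0.454, -0.143]
ft_force: [-0.4, 0.0, -3.4]
opening: 0.262
grasp_force: 109.5
```

Request:
send_rows:
  dp:
    - [0, 0, 0]
    - [0, 0, 0]
  rotation:
    - [0, 0, 0]
    - [0, 0, 0]

```text
t: 8.57
tool_pos: [0.4838, -0.3138, 0.2216]
tcp_rot: [-0.264, 0.838, 0.455, -0.144]
ft_force: [-0.5, 0.7, -3.8]
opening: 0.265
grasp_force: 109.5
```

Run:
```python
from h import *
np.set_printoptions(precision=4,suppress=True)
a=np.radians(-33);R,oz=rot(a,L); print(cur()[0],ctrl.get_obs()['joints'],ctrl.get_obs()['ft_force'])
T=np.array([.483,-.316,.172]); go(T,R)
p0,R0=cur()
for n in('side','top'):
    c=cap(n); save(c,n+'4.png'); w=pts(c); im=cv2.cvtColor(c['pixels'],cv2.COLOR_RGB2HSV)
    b=(np.hypot(w[...,0]-.467,w[...,1]+.305)<.13)&(w[...,2]>.1)&(im[...,1]<70)
    # in tool frame
    q=(w[b]-p0)@R0; q=q[abs(q[:,1])<.008]
    if len(q)>10: print(n,len(q),'tool-frame blade min/max',np.percentile(q,[2,98],axis=0), 'z',np.percentile(w[b][:,2],[1,50]))
cv2.imwrite('pics/s4c.png',cv2.resize(cv2.imread('pics/side4.png')[60:330,200:500],None,fx=2,fy=2))
```

```text
[ 0.4838 -0.3138  0.2216] [-0.5752  0.8849  0.7441  2.04   -0.0004  1.571 ] [-0.4657  0.6912 -3.804 ]
1 [-0.07, 0.96, 1.35] [0.01, 0.01, 0.0]
side 1123 tool-frame blade min/max [[-0.0653 -0.0065 -0.1728]
 [ 0.0701  0.0063  0.0918]] z [0.1479 0.3467]
top 199 tool-frame blade min/max [[ 0.0283 -0.0074  0.0035]
 [ 0.0702  0.0045  0.0739]] z [0.1726 0.6221]
```

View pics/s4c.png

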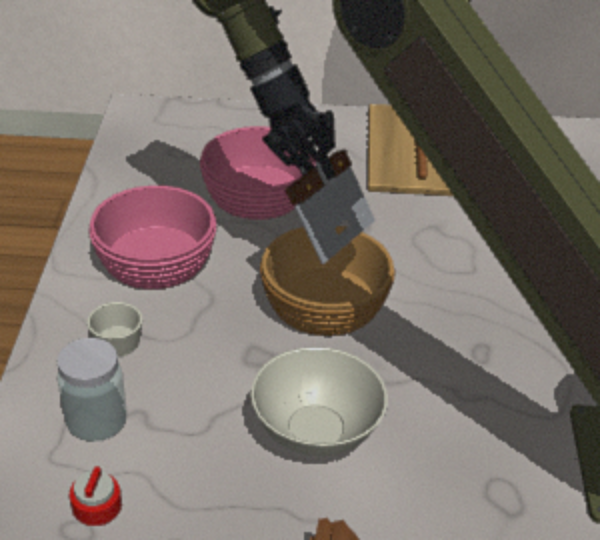

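View pics/top4.png

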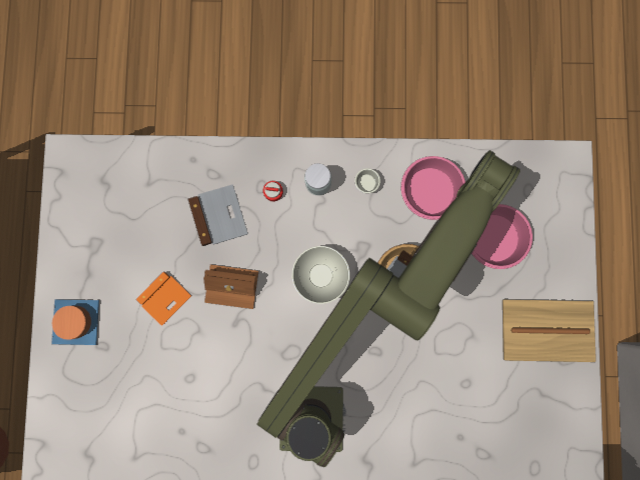

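The scraper hangs straight over the brown basket: blade edge at (345,255) in the side crop, basket rim centred at (328,270). The measured edge is 92–95 mm below the TCP, at z≈0.145. I lower it 50 mm so the edge is 15 mm above the rim.

Request:
send_rows:
  dp:
    - [0, 0.25, 0.35]
    - [0, 0.5, 0.7]
    - [-0.05, 0.75, 1.05]
    - [-0.05, 0.95, 1.35]
    - [-0.05, 0.97, 1.4]
  rotation:
    - [0, 0, 0]
    - [0, 0, 0]
    - [0, 0, 0]
    - [0, 0, 0]
    - [0, 0, 0]

```text
t: 9.3
tool_pos: [0.4826, -0.3149, 0.1686]
tcp_rot: [-0.265, 0.838, 0.456, -0.145]
ft_force: [-0.2, -0.2, -5.0]
opening: 0.26
grasp_force: 109.4
```

Request:
send_rows:
  dp:
    - [0, 0, 0]
    - [0, 0, 0]
    - [0, 0, 0]
  rotation:
    - [0, 0, 0]
    - [0, 0, 0]
    - [0, 0, 0]

```text
t: 9.68
tool_pos: [0.4833, -0.3152, 0.1701]
tcp_rot: [-0.263, 0.838, 0.456, -0.144]
ft_force: [-0.8, -0.3, -4.5]
opening: 0.261
grasp_force: 109.4
```

Run:
```python
from h import *
o=ctrl.get_obs(); p,R=cur(); e=p+.0945*R[:,2]; m=p+.0325*R[:,2]; print(p,o['joints'],'edge',e,'mid',m)
```

```text
[ 0.48328577 -0.31524939  0.17011889] [-0.57661055  0.89159907  0.62676315  1.91536874 -0.00249044  1.56925302] edge [ 0.43781301 -0.28595761  0.09263038] mid [ 0.46764699 -0.3051755   0.14346941]
```

Mid-blade is over the basket centre and the edge is about 13 mm above the rim, so I release.

Request:
send_rows:
  dp:
    - [0, 0, 0]
    - [0, 0, 0]
    - [0, 0, 0]
    - [0, 0, 0]
    - [0, 0, 0]
  rotation:
    - [0, 0, 0]
    - [0, 0, 0]
    - [0, 0, 0]
    - [0, 0, 0]
    - [0, 0, 0]
  hand: 0

```text
t: 10.3
tool_pos: [0.4831, -0.3151, 0.1698]
tcp_rot: [-0.264, 0.838, 0.456, -0.144]
ft_force: [0.3, 0.8, -0.4]
opening: 0.996
grasp_force: 0.0
```

Request:
send_rows:
  dp:
    - [0, 0, -0.7]
    - [0, 0, -1.5]
    - [0, -0.6, -2.5]
    - [0, -1.5, -3.7]
    - [0, -2.4, -4.9]
  rotation:
    - [0, 0, 0]
    - [0, 0, 0]
    - [0, 0, 0]
    - [0, 0, 0]
    - [0, 0, 0]

```text
t: 10.92
tool_pos: [0.4709, -0.3069, 0.2907]
tcp_rot: [-0.243, 0.844, 0.459, -0.133]
ft_force: [-0.6, 0.7, -0.4]
opening: 1.003
grasp_force: 0.0
```

Run:
```python
from h import *
np.set_printoptions(precision=3,suppress=True)
print(cur()[0],ctrl.get_obs()['ft_force'],ctrl.get_obs()['joints'])
c=cap('side'); save(c,'s5.png'); w=pts(c)
q=w[(abs(w[...,0]-.467)<.15)&(abs(w[...,1]+.305)<.13)&(abs(w[...,2]-.08)<.006)]
print(cv2.minEnclosingCircle((q[:,:2]*1000).astype(np.float32)))
for l in('scraper','basket'):
    for r in ctrl.search_frame('side',l): print(l,round(r['confidence'],2),(c['T']@[*r['xyz'],1])[:3])
cv2.imwrite('pics/s5c.png',cv2.resize(cv2.imread('pics/s5.png')[60:330,200:500],None,fx=2,fy=2))
```

```text
[ 0.471 -0.307  0.291] [-0.589  0.698 -0.377] [-0.576  0.809  0.793  2.117 -0.002  1.569]
((468.53057861328125, -305.6755065917969), 108.06265258789062)
scraper 0.83 [0.396 0.498 0.008]
scraper 0.66 [ 0.495 -0.324  0.06 ]
scraper 0.61 [0.663 0.343 0.015]
scraper 0.29 [0.429 0.292 0.031]
basket 0.86 [ 0.605 -0.645  0.043]
basket 0.77 [ 0.766 -0.424  0.047]
basket 0.66 [ 0.436 -0.276  0.06 ]
```

View pics/s5c.png

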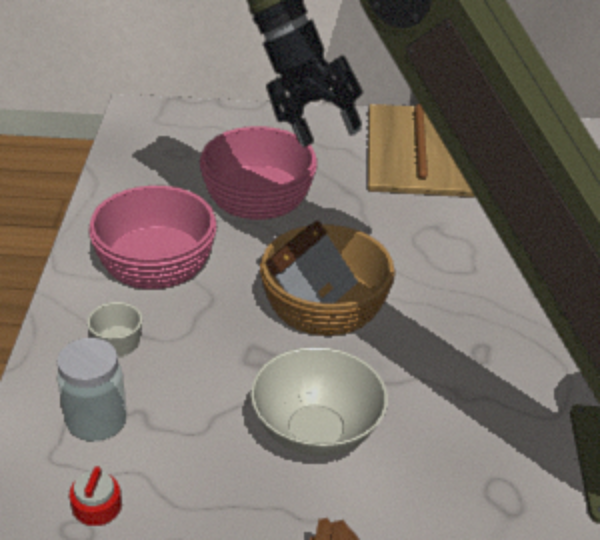

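The scraper rests inside the brown basket: handle at (298,245), blade at (330,275). The basket hasn't moved, and the bowl, jar, timer and ramekin look undisturbed. Joint 4 is close to its limit, so I ease it off, then hand in.

Request:
send_rows:
  dp:
    - [0, -0.1, 0]
    - [0, -0.2, 0]
    - [0, -0.2, 0]
    - [0, -0.2, 0]
  rotation:
    - [-0.5, 0, 0]
    - [-1.0, 0, 0]
    - [-1.5, 0, 0]
    - [-1.5, 0, 0]

```text
t: 11.58
tool_pos: [0.4666, -0.3042, 0.292]
tcp_rot: [-0.155, 0.865, 0.471, -0.085]
ft_force: [0.4, 0.4, -0.0]
opening: 0.999
grasp_force: 0.0
```

Run:
```python
from h import *
o=ctrl.get_obs(); print(o['tool_pos'],o['joints']); print(ctrl.hand_in())
```

```text
[ 0.46664712 -0.30415873  0.29198274] [-0.57642293  0.60030157  0.49443736  1.82023931 -0.00211025  1.56870535]
the job is handed in; nothing more can be done
None
```

The bench scraper is out of its holder and resting in the brown rattan basket, which is still standing in place with the other items undisturbed; I handed the job in at about 11.6 s and no verdict came back.

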